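Snap the wooden recipe stand open

ROBOT

A 7-joint arm with a two-finger parallel gripper is mounted at the origin on a cart in front of the work surface, level with it; the furniture and walls round the work are solid. World frame = base frame: x ahead of the robot, y to its left, z up, the work surface at z = 0. Lengths are in m, angles in rad, forces in N, time in s.
With the tool pointing down it reaches from about 0.425 to 0.875 m from the base axis. Payload 8.4 kg.
Tool frame: the origin (TCP) lies midway between the tips of the shut fingers; the grasp point (between the pads) lies robot.tcp_to_grasp behind it (robot.tcp_to_grasp is the distance from the TCP to the grasp point, in m); z points along the fingers, y is the line along which they close (so a half turn about z gives the same grasp; the last joint's range is limited). The gripper opens to 87 mm and grips with 3 to 60 N. Pads are 19 mm wide; open, the fingers measure 117 mm over their backs; the gripper's body (75 mm by 190 mm) begins 51 mm behind the grasp point.
Start: joints at [-1.275, 0.333, 0.04, 1.465, -0.013, 1.343, -0.059], TCP at [0.25, 0.6, 0.223] pointing down, gripper open.
Joint ranges: [-2.58, 2.58], [-0.38, 2.09], [-1.3, 1.39], [0.25, 2.4], [-1.5, 4.64], [0.08, 2.09], [-2.65, 2.65]. Speed limits (rad/s): [2.22, 2.22, 2.79, 2.79, 3.14, 3.14, 3.14].

INTERFACE

Orientations are given as a rotation vector (axis times angle).
In Python, from cell import state, vision, robot gives the robot as it stands.
- The arm moves only by the tool arm_command, never from a script. Its argument "commands" is a list that holds one entry, the list of rows, each a list of 5 numbers: the closure, from -1 (fully open) to 1 (shut), then the shift along the world's x, y, z in m, then the turn about the world's z in rad. In form: [[[jaw, dx, dy, dz, yaw], ...]]. A call has 1 to 10 rows; each row is the pose to reach, as a shift and turn from the pose commanded when the call began; what a row does not reach only later rows make up. A row lasts 1/8 s, in which the tool goes at most 62.5 mm and 10.7 degrees, less where a joint would pass 70% of its speed; a pose out of reach is approached as far as the arm can. A call with a gripper value outside its range is refused whole. The fingers move at their own pace and stop on an object; "grip_force" is the grip in N (left out, the last holds). Time passes only in rows, so rows that repeat a pose let the fingers close. It gives the time, the measured TCP pose, the force, the opening and the grip force at its end, in the units of the state.
- state(): the state, without advancing time (a new reading comes with each control period).
- vision.grab_frame(name): name is "side" or "top" or "wrist"; returns a dict with "color" (400x640x3 uint8, red, green, blue), "K" (3x3 intrinsics, pixels), "rvec" (rotation vector, rad) and "tvec" (3), from world to camera coordinates, as OpenCV has them. Camera axes: x right, y down, z forward; pixel columns grow to the right and rows downward; lengths in m; the calibration is good to about 2 mm. The wrist camera is an equidistant fisheye: a pixel r from the principal point sees the ray r / f radians off the axis. A picture is of the moment at which its call begins. There is no depth.
- robot.finish_job(): hands the job in; it is judged then, once.
Trained networks look in the newest picture that a camera, given by its name, has taken for a name from the list of things; names that differ only in an ending like _2 or _b are one class to them, and where a whole thing is asked for, a point or a joint stands for the part that bears it (a point fixed in the world has none). Each returns a list of dicts, best first, with "score" (0 to 1); they miss things now and then, are a little off and sometimes report something else, mostly with a low value. They report only what shows in the picture. A call takes as long as a camera call.
- vision.recognise(camera, target): "point" ([column, row] in pixels, amid what is visible of it).
- vision.outline_of(camera, target): "pixels" (400x640 bool, what is visible of it) and "point" ([column, row] in pixels, amid what is visible of it).
The state is a dict: "time_s": time; "qpos": joint angles; "joint_velocities": joint speeds; "effort": joint torques, N m; "tcp_pos": TCP position; "ee_rot": TCP orientation; "contact_force": force on the tool from outside, world axes, zero at the start; "torque": the same for the moment, N m; "gripper_width": opening from 0.0 (shut) to 1.0 (fully open); "gripper_force": force on a finger pad.
Only numpy, scipy, OpenCV 4.12 (cv2) and the standard library are available. Lean on these libraries where they do the work, as an engineer would, in place of code of your own. Each camera call takes 0.05 s, during which the arm holds its last target. There are 200 camera calls.

TASK

Open the folding recipe stand with the light wooden board: swing the board up by its steel wire handle until its spring takes it over the centre and it snaps fully open, then let go. Leave the identical stand with the black board folded, and do not knock over or shift the salt shaker.

Things in the scene. Friction and masses are not known exactly. Their poses are not given: they have to be found in the camera images.
- wood_stand: Stand to open: dark steel base 105x130 mm fixed to the worktop, 40 mm high ledge at its front, spring beside one edge (+y); light wooden board 80 mm deep, 130 wide, 8 thick, hinged at the front. Origin on the worktop under the middle of the hinge line, which is 34 mm up; x level from hinge to rear, y along the hinge. The bar's middle line swings about the hinge line at radius 145 mm, up and frontwards.
- wood_stand_bar (a point): Middle of the bar that ends the U-shaped steel wire handle on the board's rear edge: round, 10 mm thick, 74 mm straight, parallel to the hinge; 34 mm up when folded, nothing under it. Pinch it from above, one finger in the handle's opening (60 mm deep, 80 wide), one behind. It can turn in the grip. Axes move with the board: x from hinge to bar, y along the bar, z out of the face.
- wood_stand_board (a joint): Angle of the wooden board, rad: 0 folded flat (start), 1.2 fully open against its stop (69 degrees up). An over-centre spring beside the board presses it shut below about 0.6 (some 4 N at the bar to start lifting) and drives it open beyond.
- black_stand_board (a joint): Angle of the board of the other stand, the same in size and mechanism but with a black board: 0 folded flat (start), must stay folded.
- salt_shaker: Loose glass salt shaker with a grey cap, 44 mm across, 90 mm tall, standing behind the stands. Origin at the centre of its underside, z up.

How it is judged:
At the end, for the whole second after the job is handed in: The wooden board stands open against its stop (joint above 1.05 rad) and at rest, the black board is folded (below 0.15 rad), and the salt shaker stands upright (within 0.2 rad) within 30 mm of where it was (value of joint wood_stand_board above 1.05 rad and velocity of joint wood_stand_board between -0.1 and 0.1 rad/s and value of joint black_stand_board below 0.15 rad and angle between salt_shaker's own z axis and vertical below 0.2 rad and distance of salt_shaker from where it was at the start of the episode below 0.03 m); the robot touches nothing.
It fails at once if the black stand is opened (value of joint black_stand_board above 0.35 rad).
It fails at once if the salt shaker is knocked over (angle between salt_shaker's own z axis and vertical above 0.5 rad).
It also fails if it takes over 35 s, if anything falls off the work surface, if the arm or the gripper's body presses on something with over 40 N, if the wrist force passes 120 N, or if a joint passes its speed limit or range.

## Working session

There is one attempt and no reset: what is moved stays moved. The work goes in short steps, Python scripts to look and compute and a tool call to move; the robot and the scene stay as the last step left them, time stands still between calls to the robot, and variables do not carry over. Pictures are saved under pics/ and viewed, at most 10 in all, crops included, and the job is handed in when it is done.

Besides the shell and the picture viewer there is one more tool, called after "Call:" by a JSON object that holds its "method" and its "body", one argument or row to a line. arm_command: Moves the arm, as the interface text tells. Its arguments: {"type":"object","properties":{"commands":{"type":"array","items":{"type":"array","items":{"type":"array","items":{"type":"number"}}}},"grip_force":{"type":"number"}},"required":["commands"]}

```bash
mkdir -p pics; cat > h.py <<'E'
import numpy as np, cv2
from cell import state, vision, robot
def ray(f,px,fish=False):
    K=f["K"];R=cv2.Rodrigues(np.array(f["rvec"],float))[0];t=np.array(f["tvec"],float)
    x=(px[0]-K[0][2])/K[0][0];y=(px[1]-K[1][2])/K[1][1]
    if fish:
        r=np.hypot(x,y);s=np.sin(r)/max(r,1e-9);d=np.array([x*s,y*s,np.cos(r)])
    else: d=np.array([x,y,1.])
    return -R.T@t,R.T@d
def onz(f,px,z,fish=False):
    o,d=ray(f,px,fish);return o+d*(z-o[2])/d[2]
E
python3 - <<'E'
from h import *
s=state();print(s["time_s"],s["tcp_pos"],s["ee_rot"],robot.tcp_to_grasp,s["contact_force"])
im=[]
for c in ["top","side"]:
    f=vision.grab_frame(c);im.append(f["color"])
    cv2.imwrite(f"pics/{c}0.png",f["color"][:,:,::-1])
    for n,z in [("wood_stand",.03),("wood_stand_bar",.034),("black_stand_board",.034),("salt_shaker",.045)]:
        for r in vision.outline_of(c,n)[:2]:
            m=r["pixels"].astype(np.uint8)
            rect=cv2.minAreaRect(cv2.findNonZero(m))
            print(c,n,round(r["score"],2),np.round(r["point"]),onz(f,r["point"],z).round(3),m.sum(),[onz(f,p,z)[:2].round(3).tolist() for p in cv2.boxPoints(rect)])
E
```

```text
0.0 [0.24985779 0.59955936 0.22165508] [-6.16157071e-01 -3.08037305e+00  2.49746538e-03] 0.0187 [-0.41224375 -0.08303512  0.0006022 ]
top wood_stand 0.9 [376. 253.] [ 0.414 -0.207  0.03 ] 3639 [[0.527, -0.119], [0.556, -0.263], [0.373, -0.292], [0.346, -0.152]]
top wood_stand_bar 0.97 [378. 241.] [ 0.44  -0.212  0.034] 2514 [[0.527, -0.127], [0.558, -0.256], [0.403, -0.288], [0.373, -0.162]]
top black_stand_board 0.64 [250. 228.] [0.465 0.068 0.034] 2534 [[0.419, 0.146], [0.576, 0.126], [0.554, -0.007], [0.398, 0.017]]
top salt_shaker 0.75 [309. 144.] [ 0.653 -0.06   0.045] 392 [[0.689, -0.037], [0.689, -0.077], [0.631, -0.077], [0.631, -0.037]]
top salt_shaker 0.39 [379. 238.] [ 0.446 -0.212  0.045] 2434 [[0.523, -0.125], [0.557, -0.253], [0.405, -0.287], [0.373, -0.162]]
side wood_stand 0.65 [262. 288.] [ 0.427 -0.22   0.03 ] 7185 [[0.342, -0.152], [0.546, -0.102], [0.554, -0.275], [0.379, -0.308]]
side wood_stand_bar 0.76 [277. 282.] [ 0.449 -0.215  0.034] 4634 [[0.376, -0.161], [0.545, -0.113], [0.554, -0.257], [0.405, -0.291]]
side wood_stand_bar 0.43 [390. 195.] [ 0.663 -0.045  0.034] 889 [[0.662, 0.022], [0.705, 0.015], [0.671, -0.11], [0.633, -0.104]]
side salt_shaker 0.57 [391. 195.] [ 0.661 -0.058  0.045] 963 [[0.628, -0.114], [0.662, 0.013], [0.703, 0.003], [0.665, -0.123]]
```

View pics/top0.png

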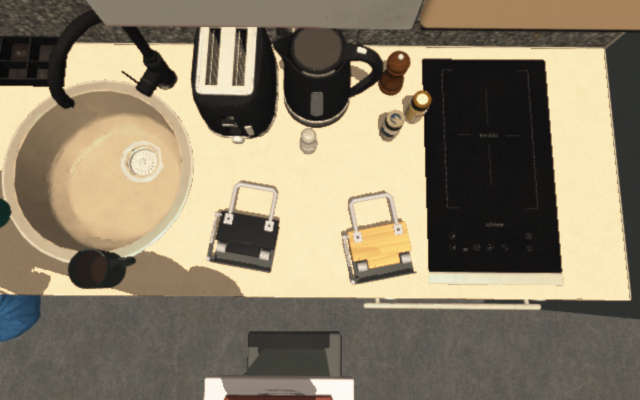

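View pics/side0.png

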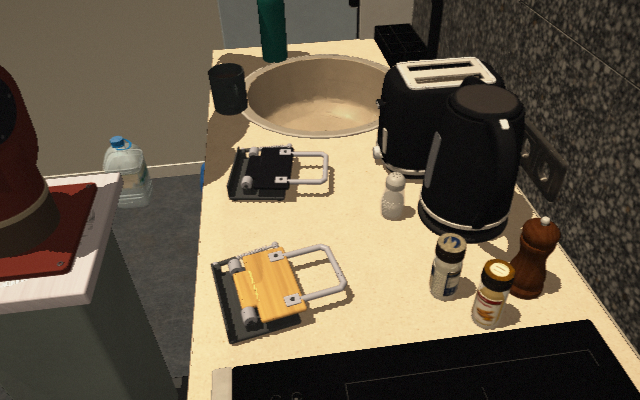

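The top view shows the wooden stand at about (378,253) with its bar around (371,196). The black stand is at (246,240), and the shaker at (309,140) is well clear. The bar lies near (0.537, -0.193), with stand yaw about 0.23. I'll move above it.

Call:
{"method": "arm_command", "body": {
  "commands": [
    [[-1,0.04,-0.1,0.04,-0.1],[-1,0.08,-0.2,0.06,-0.2],[-1,0.1,-0.25,0.06,-0.3],[-1,0.12,-0.3,0.06,-0.4],[-1,0.13,-0.35,0.06,-0.5],[-1,0.15,-0.4,0.06,-0.6],[-1,0.16,-0.43,0.06,-0.6],[-1,0.16,-0.43,0.06,-0.6]]
  ]
}}

```text
time_s: 1.5
tcp_pos: [0.411, 0.1664, 0.2831]
ee_rot: [1.505, 2.758, 0.002]
contact_force: [0.5, 0.4, -0.9]
gripper_width: 1.001
gripper_force: 0.0
```

Call:
{"method": "arm_command", "body": {
  "commands": [
    [[0.1,0.02,-0.05,0,-0.1],[0.1,0.04,-0.1,0,-0.2],[0.1,0.06,-0.15,0,-0.3],[0.1,0.08,-0.2,-0.02,-0.34],[0.1,0.1,-0.26,-0.04,-0.34],[0.1,0.115,-0.31,-0.06,-0.34],[0.1,0.127,-0.363,-0.08,-0.34],[0.1,0.127,-0.363,-0.1,-0.34],[0.1,0.127,-0.363,-0.1,-0.34],[0.1,0.127,-0.363,-0.1,-0.34]]
  ]
}}

```text
time_s: 2.75
tcp_pos: [0.5375, -0.1923, 0.1833]
ee_rot: [1.943, 2.468, 0.001]
contact_force: [-0.7, -0.0, 0.7]
gripper_width: 0.449
gripper_force: 0.0
```

```bash
python3 - <<'E'
from h import *
s=state();R=cv2.Rodrigues(np.array(s["ee_rot"]))[0];print(s["time_s"],s["tcp_pos"],R.round(3).tolist(),s["gripper_width"])
f=vision.grab_frame("wrist");cv2.imwrite("pics/w1.png",f["color"][:,:,::-1])
for r in vision.outline_of("wrist","wood_stand_bar")[:2]:
    print(r["score"],r["point"],onz(f,r["point"],.034,True))
    ys,xs=np.nonzero(r["pixels"]);P=np.array([onz(f,p,.034,True)[:2] for p in zip(xs,ys)],np.float32)
    a=.23;M=np.array([[np.cos(a),np.sin(a)],[-np.sin(a),np.cos(a)]])
    print(cv2.boxPoints(cv2.minAreaRect(P)).tolist(),(P@M.T).min(0),(P@M.T).max(0))
# project expected bar
print([onz(f,p,.034,True).round(3).tolist() for p in [(320,200)]])
f=vision.grab_frame("top");print(onz(f,(371,196),.034))
f=vision.grab_frame("side");print(onz(f,(336,267),.034))
E
```

```text
2.75 [ 0.53745452 -0.19229853  0.1833493 ] [[-0.235, 0.972, 0.001], [0.972, 0.235, 0.0], [0.0, 0.001, -1.0]] 0.4489650652925135
0.69 [229.4, 177.2] [ 0.44828061 -0.20320093  0.034     ]
[[0.37483882904052734, -0.16018351912498474], [0.40191054344177246, -0.28657421469688416], [0.5571220517158508, -0.2533293664455414], [0.5300503373146057, -0.12693867087364197]] [ 0.32670383 -0.37220951] [ 0.48610247 -0.24288098]
[[0.546, -0.205, 0.034]]
[ 0.53950357 -0.19757166  0.034     ]
[ 0.54055134 -0.1986569   0.034     ]
```

View pics/w1.png

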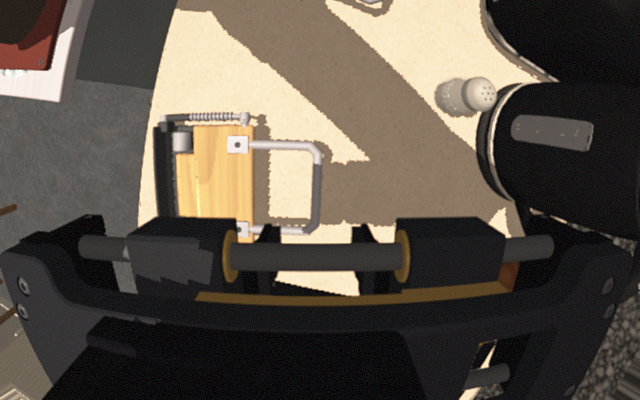

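The wrist view shows the bar at column ~317, centred between the fingers (268 and 362). The shaker at (470,95) is clear. I'll descend and pinch.

Call:
{"method": "arm_command", "body": {
  "commands": [
    [[0.1,0.002,-0.003,-0.04,-0.01],[0.1,0.002,-0.003,-0.08,-0.01],[0.1,0.002,-0.003,-0.12,-0.01],[0.1,0.002,-0.003,-0.15,-0.01],[0.1,0.002,-0.003,-0.168,-0.01],[0.1,0.002,-0.003,-0.168,-0.01],[1,0.002,-0.003,-0.168,-0.01],[1,0.002,-0.003,-0.168,-0.01],[1,0.002,-0.003,-0.168,-0.01],[1,0.002,-0.003,-0.168,-0.01]]
  ],
  "grip_force": 25
}}

```text
time_s: 4.2
tcp_pos: [0.5386, -0.1962, 0.0149]
ee_rot: [-1.957, -2.457, 0.0]
contact_force: [-2.1, 0.9, 5.7]
gripper_width: 0.106
gripper_force: 25.0
```

Call:
{"method": "arm_command", "body": {
  "commands": [
    [[1,-0.001,0,0.0145,0],[1,-0.003,-0.001,0.029,0],[1,-0.006,-0.0015,0.043,0],[1,-0.011,-0.0025,0.0565,0],[1,-0.017,-0.004,0.0695,0],[1,-0.0245,-0.006,0.082,0],[1,-0.0245,-0.006,0.082,0]]
  ]
}}

```text
time_s: 5.08
tcp_pos: [0.5146, -0.201, 0.098]
ee_rot: [1.956, 2.458, 0.004]
contact_force: [0.9, 5.0, 0.6]
gripper_width: 0.11
gripper_force: 25.0
```

Call:
{"method": "arm_command", "body": {
  "commands": [
    [[1,-0.0085,-0.002,0.0115,0],[1,-0.018,-0.004,0.022,0],[1,-0.029,-0.0065,0.0315,0],[1,-0.0405,-0.0095,0.04,0],[1,-0.0525,-0.012,0.0475,0],[1,-0.063,-0.0145,0.052,0],[1,-0.063,-0.0145,0.052,0]]
  ]
}}

```text
time_s: 5.95
tcp_pos: [0.4514, -0.2145, 0.1498]
ee_rot: [-1.955, -2.457, -0.007]
contact_force: [-2.1, 10.4, 7.7]
gripper_width: 0.105
gripper_force: 25.0
```

```bash
python3 - <<'E'
from h import *
f=vision.grab_frame("side");cv2.imwrite("pics/s2.png",f["color"][:,:,::-1])
E
```

```text
(no output)
```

View pics/s2.png

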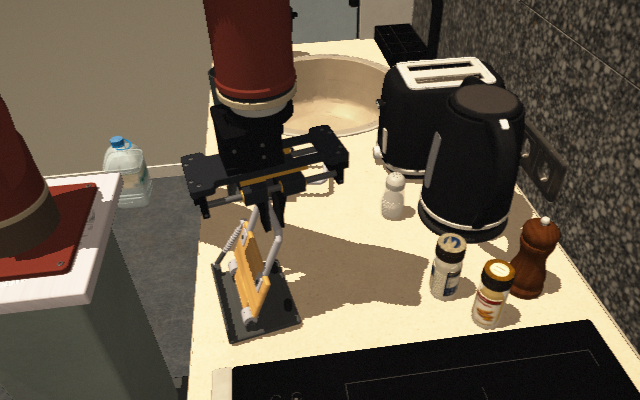

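The board is up at about (250,270) with the bar still gripped at (265,215). It is nearly open, so I'll part the fingers and retreat straight up.

Call:
{"method": "arm_command", "body": {
  "commands": [
    [[0.3,0,0,0,0],[0.3,0,0,0,0],[0.3,0,0,0,0],[0.3,0,0,0.02,0],[0.3,0,0,0.05,0],[0.3,0,0,0.09,0],[0.3,0,0,0.12,0],[0.3,0,0,0.12,0]]
  ]
}}

```text
time_s: 7.0
tcp_pos: [0.4525, -0.2173, 0.2705]
ee_rot: [1.955, 2.455, 0.003]
contact_force: [0.6, -0.2, 0.7]
gripper_width: 0.348
gripper_force: 0.0
```

```bash
python3 - <<'E'
from h import *
f=vision.grab_frame("side");cv2.imwrite("pics/s3.png",f["color"][:,:,::-1]);print(state()["contact_force"])
E
```

```text
[ 0.35225811 -0.05476668 -0.58876518]
```

View pics/s3.png

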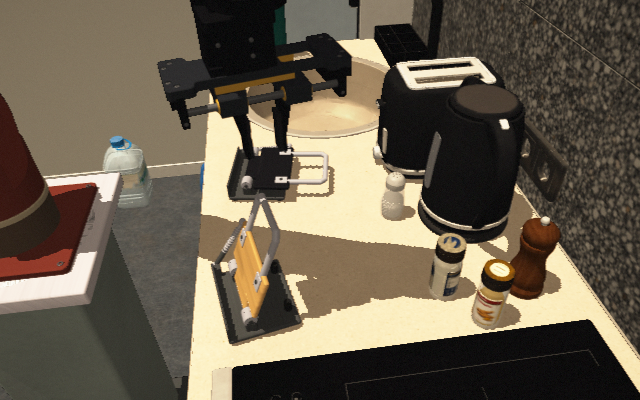

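The board stands open with its bar at (263,200). The gripper is clear, the black stand is folded and the shaker is at (393,195), unmoved. I'll check the bar angle against the projection and hand in if it matches.

```bash
python3 - <<'E'
from h import *
f=vision.grab_frame("side")
u=np.array([.974,.227]);h=np.array([.5386,-.196])-.145*u
for t in (1.0,1.1,1.2):
    p=np.r_[h+.145*np.cos(t)*u,.034+.145*np.sin(t)]
    v=np.array([-.227,.974,0])*.037
    print(t,[cv2.projectPoints(q[None],np.array(f["rvec"],float),np.array(f["tvec"],float),np.array(f["K"],float),None)[0].ravel().round(1).tolist() for q in (p-v,p,p+v)])
g=f["color"][185:260,235:295,::-1];cv2.imwrite("pics/c4.png",cv2.resize(g,None,fx=8,fy=8))
E
```

```text
1.0 [[296.8, 235.7], [287.9, 217.7], [279.6, 201.2]]
1.1 [[287.1, 234.2], [278.5, 216.1], [270.5, 199.4]]
1.2 [[276.8, 233.6], [268.4, 215.3], [260.7, 198.5]]
```

View pics/c4.png

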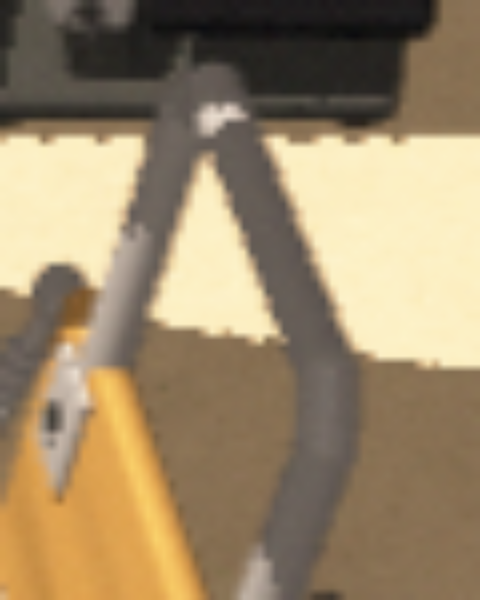

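The bar ends lie at about (261,196) and (276,231), which matches 1.2 rad, so the board is fully open.

```bash
python3 -c "
from h import *
print(robot.finish_job())"
```

```text
the job is handed in; nothing more can be done
None
```

I opened the wooden stand fully and let go of it; the camera puts its board at about 1.2 rad. The black stand is still folded, the shaker looks unmoved, and I handed the job in (no verdict was returned).

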